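# Present a notched glass test plate label up over the light pad

### The arm

A 6-joint arm with a two-finger parallel gripper is mounted at the origin on the work surface. World frame = base frame: x ahead of the robot, y to its left, z up, the work surface at z = 0. Lengths are in m, angles in rad, forces in N, time in s.
With the tool pointing down it reaches from about 0.425 to 0.95 m from the base axis. Payload 3.5 kg.
Tool frame: the origin (TCP) lies midway between the tips of the shut fingers; the grasp point (between the pads) lies 19 mm behind it (ctrl.pinch_z is the distance from the TCP to the grasp point, in m); z points along the fingers, y is the line along which they close (so a half turn about z gives the same grasp; the last joint's range is limited). The gripper opens to 85 mm and grips with 20 to 120 N. Pads are 22 mm wide; open, the fingers measure 114 mm over their backs; the gripper's body (76 mm by 85 mm) begins 54 mm behind the grasp point. The pads swing forward as they close: fully open they stand 13 mm farther back than shut.
Start: joints at [-1.399, 0.286, 1.577, -0, 1.279, -0.15], TCP at [0.214, -0.64, 0.231] pointing down, gripper open.
Joint ranges: [-2.77, 2.77], [-0.9, 2.22], [0.21, 2.48], [-1.53, 4.67], [0.24, 2.81], [-2.84, 2.84]. Speed limits (rad/s): [2.79, 2.79, 3.14, 3.14, 3.14, 3.14].

### API

Orientations are given as a unit quaternion [x, y, z, w].
In Python, from plant import get_state, viewer, sign_off, ctrl gives the robot as it stands. The module is installed in compiled form; this text tells all that it offers.
- The arm moves only by the shell command python3 -m handwheel 'ROWS' [FORCE]. ROWS is JSON, a list that holds one entry, the list of rows, each a list of 5 numbers: the finger opening in m, from 0 to 0.0854, then the shift along the tool's x, y, z in m, then the turn about the tool's z in degrees. In form: [[[claw, x, y, z, spin], ...]]. A call has 1 to 12 rows; each row shifts and turns the commanded pose from where the row before left it, along the tool's axes as they then stand; what a row does not reach is not made up. A row lasts 1/12 s, in which the tool goes at most 41.7 mm and 7.16 degrees, less where a joint would pass 70% of its speed; a pose out of reach is approached as far as the arm can. A call is refused whole if a number of a shift passes 0.0417 or a number of a turn 7.16, either way. A call with a gripper value outside its range is refused whole. The fingers move at their own pace and stop on an object; FORCE is the grip in N (left out, the last holds). Time passes only in rows, so rows that do not move let the fingers close. It gives the time, the measured TCP pose, the force, the opening and the grip force at its end, in the units of the state.
- get_state(): the state, without advancing time (a new reading comes with each control period).
- viewer.read_camera(name): name is "scene" or "top" or "wrist"; returns the picture (400x640x3 uint8, blue, green, red); there is no depth.
- viewer.camera_params(name): a dict with "fov_y" (degrees; the focal length in pixels is half the picture's height over the tangent of half this angle, whatever the lens; pixels are square), "cx", "cy" (the principal point, pixels), "k1" (the pictures are not rectified: a ray, as slopes to the right and down, at radius r is drawn at 1 + k1 r^2 times it, then the intrinsics apply), "xyz" and "attitude" of the camera in the world; the wrist camera has in their place "hand_eye" (4x4, takes a point from camera to tool coordinates, whose origin is the TCP and whose axes are the flange's). Camera axes: x right, y up, looking along -z (the intrinsics and any distortion apply to the point x, -y, -z); pixel columns grow to the right and rows downward; lengths in m; the calibration is good to about 2 mm. A picture is of the moment at which its call begins: read the wrist's pose just before it. camera_params takes no time and is no camera call.
- sign_off(): hands the job in; it is judged then, once.
Trained networks look in the newest picture that a camera, given by its name, has taken for a name from the list of things; names that differ only in an ending like _2 or _b are one class to them, and where a whole thing is asked for, a point or a joint stands for the part that bears it (a point fixed in the world has none). Each returns a list of dicts, best first, with "confidence" (0 to 1); they miss things now and then, are a little off and sometimes report something else, mostly with a low value. They report only what shows in the picture. A call takes as long as a camera call. They do not tell look-alikes from the thing itself.
- viewer.look_for(camera, name): "extent" ([left, top, width, height] as shares, 0 to 1, of the picture: columns of its width, rows of its height, round what is visible of it).
- viewer.outline_of(camera, name): "mask" (400x640 bool, what is visible of it) and "extent" ([left, top, width, height] as shares, 0 to 1, of the picture: columns of its width, rows of its height, round what is visible of it).
- viewer.pinpoint(camera, name): "xy" ([column, row] as shares, 0 to 1, of the picture: columns of its width, rows of its height: a listed point, or the origin of a listed thing).
The state is a dict: "time": time; "qpos": joint angles; "dq": joint speeds; "joint_efforts": joint torques, N m; "eef_pos": TCP position; "tcp_rot": TCP orientation; "contact_force": force on the tool from outside, world axes, zero at the start; "wrist_torque": the same for the moment, N m; "opening": opening from 0.0 (shut) to 1.0 (fully open); "finger_force": force on a finger pad.
Only numpy, scipy, OpenCV 4.12 (cv2) and the standard library are available. Lean on these libraries where they do the work, as an engineer would, in place of code of your own. Each camera call takes 0.05 s, during which the arm holds its last target. There are 200 camera calls.

### The job

A small glass test plate leans on edge in the slotted stand; a small notch in its upper corner marks its frosted end, and only one face of that end carries the orange label. Take the plate out of the stand and hold it level, label face up, about a hand's breadth above the middle of the light pad, with its frosted end pointing towards the pad's blue stripe. Finish while holding it there steady in the gripper, and leave the spool, the tin and the pen tray where they are.

Things in the scene. Friction and masses are not known exactly. Their poses are not given: they have to be found in the camera images.
- plate: Loose glass plate, 60 mm long (its y), 50 mm high (its z), 6 mm thick (its x), about 45 g. Origin: middle of the lower long edge it stands on. The last 16 mm at +y are the frosted white end, with the notch in its upper corner; the rest is green glass. +x is the outward normal of the label face. Grip it across its two short ends; the tool may be tilted 60 degrees to the plate's z.
- plate_center (a point): Centre of the plate, 25 mm up its z from the plate's origin, in mid thickness; same axes as the plate.
- plate_notch (a point): Middle of the 11 x 11 mm square notch cut through the upper corner of the frosted end: in the plate's frame y +24.5, z +44.5 mm. The frosted end's short edge is therefore only 39 mm high. With the label facing you and the plate in the stand, the notch is at the upper right.
- plate_label (a point): Middle of the orange label with two black bars, on the frosted end of the +x face only: plate frame x +3.4, y +22.5, z +19.5 mm. In the stand the label face looks 30 degrees above level, towards any side.
- stand: Fixed block 80 (its x) x 36 (its y) x 25 mm high, origin at its underside's centre. On the black block a grey slot along its y, 7.5 mm wide, 16 mm deep, open at both ends, leaning back 30 degrees: the plate's z leans from vertical towards the stand's -x. The plate's lower edge is 32 mm above the bench; its ends stick out 12 mm. Draw it out along its own z for 20 mm or more. Plate's y = stand's y.
- pad: Fixed flat light pad lying on the bench, black, 150 mm (its x) x 180 mm (its y) x 12 mm high, with a white lit area and a blue stripe along its +y edge; origin at the centre of its underside.
- pad_stripe (a point): Middle of the blue stripe on the pad's top, 75 mm from the pad's centre along the pad's +y.
- spool: Bystander: loose solder spool standing upright, green flanges, 54 mm across, 50 mm high; origin at the centre of its underside.
- tin: Bystander: loose round tip-cleaner tin, 68 mm across, 32 mm high; origin at the centre of its underside.
- tray: Bystander: loose black pen tray 60 x 130 mm, 18 mm high, with two pens in it; origin at the centre of its underside.
Not all that is in view belongs to the job. What is meant by the plate is not pink or red, and is the larger of those in its own colour.

How it is judged:
On the way:
1. the plate is lifted out of the stand in the gripper (height (world z) of plate_center above 0.085 m and contact force between the fingers and plate above 1 N and contact force between plate and stand below 0.05 N), for 0.2 s.
At the end, for the whole second after the job is handed in: The gripper holds the plate still and nothing else touches it; its label face points up within 14 degrees; its centre is within 35 mm of the pad's centre seen from above and 60 to 250 mm above the bench; its frosted end points to the blue stripe's side, within 26 degrees of the pad's +y (angle between plate's own x axis and vertical below 0.25 rad and horizontal distance between plate_center and pad below 0.035 m and height (world z) of plate_center between 0.06 and 0.25 m and angle between the y axis of plate and the y axis of pad, either way round below 0.45 rad and y of pad_stripe in the frame of plate above 0.02 m and contact force between the fingers and plate above 1 N and contact force between plate and pad below 0.05 N and contact force between plate and stand below 0.05 N and contact force between plate and spool below 0.05 N and contact force between plate and tin below 0.05 N and contact force between plate and tray below 0.05 N and linear speed of plate below 0.03 m/s and angular speed of plate below 0.3 rad/s); the arm keeps its last pose, push and grip.
It fails at once if the spool is knocked away (distance of spool from where it was at the start of the episode above 0.03 m).
It fails at once if the tin is knocked away (distance of tin from where it was at the start of the episode above 0.03 m).
It fails at once if the pen tray is knocked away (distance of tray from where it was at the start of the episode above 0.03 m).
It also fails if it takes over 32 s, if anything falls off the work surface, if the arm or the gripper's body presses on something with over 40 N, if the wrist force passes 120 N, or if a joint passes its speed limit or range.

## Working session

There is one attempt and no reset: what is moved stays moved. The work goes in short steps, Python scripts to look and compute and a shell command to move; the robot and the scene stay as the last step left them, time stands still between calls to the robot, and variables do not carry over. Pictures are saved under pics/ and viewed, at most 10 in all, crops included, and the job is handed in when it is done.

```bash
mkdir -p pics
cat > h.py <<'E'
import numpy as np, cv2
from scipy.spatial.transform import Rotation as R
from plant import get_state, viewer, sign_off, ctrl
def cam(n, st=None):
    p=viewer.camera_params(n); f=200/np.tan(np.radians(p['fov_y'])/2)
    if 'hand_eye' in p:
        st=st or get_state(); T=np.eye(4); T[:3,:3]=R.from_quat(st['tcp_rot']).as_matrix(); T[:3,3]=st['eef_pos']; T=T@np.array(p['hand_eye'])
    else:
        T=np.eye(4); a=np.array(p['attitude']); T[:3,:3]=R.from_quat(a).as_matrix() if a.size==4 else a; T[:3,3]=p['xyz']
    return dict(f=f,c=np.array([p['cx'],p['cy']]),k=p['k1'],T=T)
def ray(C,px):
    d=(np.array(px,float)-C['c'])/C['f']; u=d.copy()
    for _ in range(20): u=d/(1+C['k']*(u@u))
    v=C['T'][:3,:3]@np.array([u[0],-u[1],-1]); return C['T'][:3,3],v/np.linalg.norm(v)
def proj(C,P):
    q=(np.atleast_2d(P)-C['T'][:3,3])@C['T'][:3,:3]; u=np.c_[q[:,0],-q[:,1]]/-q[:,2:]
    return u*(1+C['k']*(u**2).sum(1,keepdims=True))*C['f']+C['c']
def onz(C,px,z):
    o,v=ray(C,px); return o+v*(z-o[2])/v[2]
def tri(rs):
    A=sum(np.eye(3)-np.outer(v,v) for o,v in rs); b=sum((np.eye(3)-np.outer(v,v))@o for o,v in rs); return np.linalg.solve(A,b)
E
python3 - <<'E'
from h import *
np.set_printoptions(precision=4,suppress=True)
print({k:np.round(v,3) for k,v in get_state().items()}, ctrl.pinch_z,[a for a in dir(ctrl) if a[0]!='_'])
ims=[]
for n in ['scene','top','wrist']:
    print(n,viewer.camera_params(n)); im=viewer.read_camera(n); cv2.imwrite(f'pics/{n}0.png',im); ims.append(im)
    for t in ['plate','stand','pad','spool','tin','tray']:
        for d in viewer.look_for(n,t)[:3]: e=np.array(d['extent'])*[640,400,640,400]; print(n,t,round(d['confidence'],2),e.round())
E
```

```text
{'time': np.float64(0.0), 'qpos': array([-1.399,  0.287,  1.578, -0.   ,  1.279, -0.15 ]), 'dq': array([-0.   , -0.   , -0.   ,  0.   ,  0.001, -0.   ]), 'joint_efforts': array([ -0.   , -40.598, -29.263,  -0.   ,   0.006,  -0.   ]), 'eef_pos': array([ 0.213, -0.64 ,  0.23 ]), 'tcp_rot': array([ 0.987,  0.16 , -0.   , -0.001]), 'contact_force': array([-0.172,  0.91 ,  0.425]), 'wrist_torque': array([ 0.009, -0.028,  0.047]), 'finger_force': np.float64(0.0), 'opening': np.float64(1.004)} 0.0187 ['Unreachable', 'pinch_z']
scene {'fov_y': 53.20475721069403, 'cx': 318.0388616504255, 'cy': 204.4743791142506, 'k1': -0.10066256766280109, 'xyz': array([1.2776, 0.1304, 0.762 ]), 'attitude': array([0.2573, 0.2966, 0.7063, 0.5891])}
scene plate 0.88 [418. 218.  31.  21.]
scene plate 0.49 [349. 226.  16.  12.]
scene plate 0.44 [380. 195.  18.  11.]
scene stand 0.61 [381. 202.  20.  23.]
scene pad 0.65 [235. 170.  68.  42.]
scene spool 0.67 [281. 263.  29.  34.]
scene tin 0.7 [383. 257.  36.  29.]
scene tray 0.86 [180. 237.  59.  37.]
top {'fov_y': 46.03704992110754, 'cx': 329.17774182674435, 'cy
[... 193 characters left out ...]
e 0.72 [283. 258.  24.  25.]
top plate 0.56 [175. 224.  33.  35.]
top stand 0.7 [231. 235.  29.  41.]
top stand 0.25 [404. 128.  63.  33.]
top pad 0.57 [359. 212. 103.  92.]
top pad 0.51 [230. 240.  30.  20.]
top spool 0.73 [358. 214.  98.  91.]
top spool 0.69 [325. 109.  25.  33.]
top spool 0.22 [229. 239.  31.  21.]
top tin 0.65 [215. 143.  32.  30.]
top tray 0.58 [409. 130.  59.  33.]
wrist {'fov_y': 58.725635032447286, 'cx': 320.24575912577114, 'cy': 197.48999019171538, 'k1': -0.05292549490678392, 'hand_eye': array([[-0.0002,  0.9568,  0.2907,  0.0753],
       [ 1.    ,  0.0002,  0.0002,  0.0006],
       [ 0.0001,  0.2907, -0.9568, -0.1425],
       [ 0.    ,  0.    ,  0.    ,  1.    ]])}
```

View pics/scene0.png

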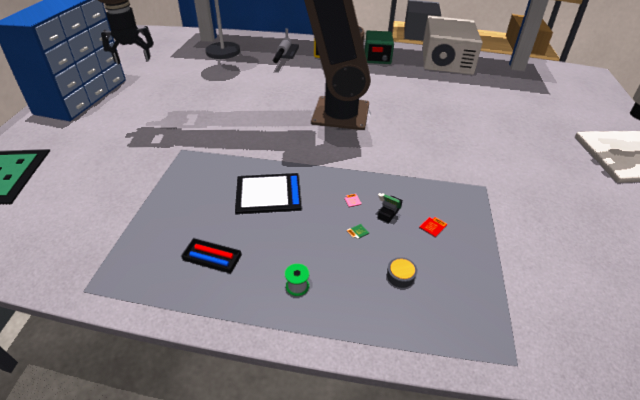

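View pics/top0.png

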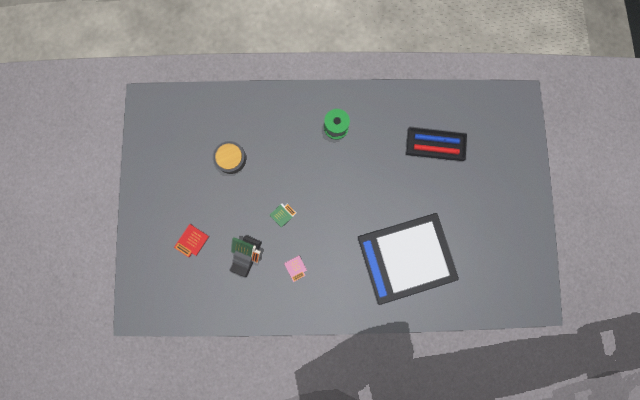

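Run:
```python
from h import *
a=cv2.imread('pics/scene0.png')[185:245,340:460]; b=cv2.imread('pics/top0.png')[190:290,170:310]
a=cv2.resize(a,(600,300),interpolation=2); b=cv2.resize(b,(420,300),interpolation=2)
cv2.imwrite('pics/crop0.png',np.vstack([a,np.pad(b,((0,0),(0,180),(0,0)))]))
```

```text
(no output)
```

View pics/crop0.png

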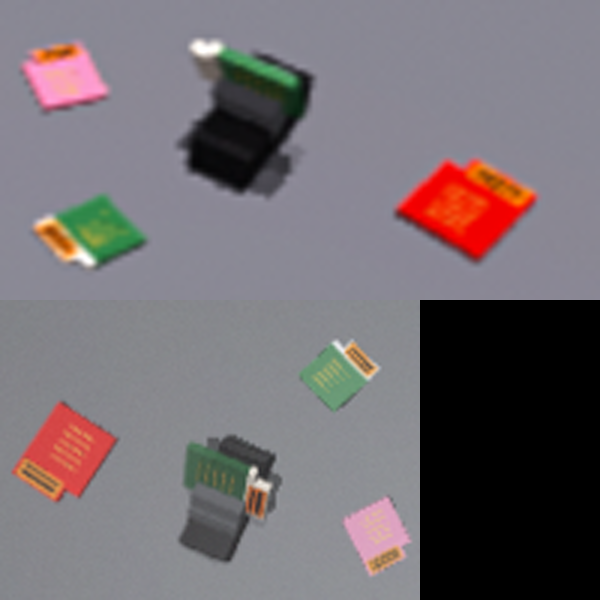

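Run:
```python
from h import *
np.set_printoptions(precision=4,suppress=True)
C=cam('top');S=cam('scene')
viewer.read_camera('top');viewer.read_camera('scene')
for n,z in [('plate',.032),('plate_center',.054),('plate_notch',.07),('plate_label',.05),('stand',0),('pad',0),('pad_stripe',.012),('spool',0),('tin',0),('tray',0)]:
    for cn,CC in (('top',C),('scene',S)):
        for d in viewer.pinpoint(cn,n)[:3]:
            p=np.array(d['xy'])*[640,400]; print(cn,n,round(d['confidence'],2),p.round(1),onz(CC,p,z)[:2])
for t in [(408,258),(375,268)]: print(onz(C,t,.012))
b=[(359,242),(438,214),(458,273),(380,303)]
for t in b: print('corner',onz(C,t,.012))
print(get_state()['time'])
```

```text
top plate 0.94 [182.7 234. ] [0.5314 0.3245]
top plate 0.91 [287.7 220. ] [0.5574 0.1068]
top plate 0.83 [245.7 255.4] [0.4858 0.1932]
scene plate 0.72 [438.5 227.6] [0.5513 0.3223]
scene plate 0.52 [354.  227.8] [0.5914 0.111 ]
scene plate 0.49 [359.1 199.9] [0.4872 0.1134]
top plate_center 0.89 [297.  267.8] [0.4588 0.0874]
top plate_center 0.84 [192.  241.8] [0.5135 0.2988]
top plate_center 0.57 [243.5 251. ] [0.4938 0.1943]
scene plate_center 0.65 [432.1 224.4] [0.5651 0.3011]
scene plate_center 0.63 [356.9 228.9] [0.6145 0.119 ]
scene plate_center 0.52 [353.4 198.5] [0.5085 0.0987]
top plate_notch 0.87 [308.2 274.7] [0.4448 0.065 ]
top plate_notch 0.77 [196.5 257.1] [0.482  0.2849]
top plate_notch 0.72 [284.7 201.4] [0.5906 0.1102]
scene plate_notch 0.87 [432.1 218.1] [0.5595 0.2978]
scene plate_notch 0.7 [352.5 237.1] [0.657  0.1119]
scene plate_notch 0.68 [345.2 197.3] [0.5254 0.0783]
top plate_label 0.87 [298.6 277.7] [0.4392 0.0846]
top plate_label 0.76 [258.2 256. ] [0.4836 0.1654]
top plate_label 0.68 [290.1 212.9] [0.5698 0.1006]
scene plate_label 0.62 [437.6 222. ] [0.55
[... 351 characters left out ...]
pad 0.81 [269.1 195.9] [ 0.484  -0.1387]
top pad_stripe 0.57 [372.8 269.4] [ 0.4529 -0.0687]
scene pad_stripe 0.63 [295.5 190.1] [ 0.4591 -0.0677]
top spool 0.67 [338.7 128.1] [ 0.7641 -0.005 ]
scene spool 0.87 [294.  289.6] [ 0.7769 -0.0022]
top tin 0.67 [336.1 129.1] [0.7619 0.0007]
top tin 0.59 [232.9 159.2] [0.6966 0.2282]
scene tin 0.91 [401.3 277.2] [0.6981 0.2371]
top tray 0.62 [434.7 149.3] [ 0.7132 -0.2176]
top tray 0.38 [244.4 248.9] [0.5009 0.2009]
scene tray 0.92 [210.6 255.9] [ 0.7203 -0.223 ]
[ 0.4749 -0.1439  0.012 ]
[ 0.4557 -0.0734  0.012 ]
corner [ 0.5107 -0.0414  0.012 ]
corner [ 0.5669 -0.2131  0.012 ]
corner [ 0.4407 -0.2493  0.012 ]
corner [ 0.3835 -0.0815  0.012 ]
2.15
```

```bash
cat >> h.py <<'E'
def pose(st=None):
    st=st or get_state(); m=R.from_quat(st['tcp_rot']).as_matrix(); return np.r_[st['eef_pos'],np.degrees(np.arctan2(m[1,0],m[0,0]))]
def plan(p0,pts,claw):
    """pts: list of (x,y,z,yaw_deg,nrows); prints rows in tool axes, tracking rounding"""
    p=np.array(p0,float)
    for *t,n in pts:
        t=np.array(t,float)
        rows=[]
        for i in range(n):
            d=(t-p)/(n-i); a=np.radians(p[3]); c,s=np.cos(a),np.sin(a)
            r=np.round([c*d[0]+s*d[1],s*d[0]-c*d[1],-d[2]],4); w=-round(d[3],1)
            rows.append([claw,*map(float,r),float(w)])
            p=p+[c*r[0]+s*r[1],s*r[0]-c*r[1],-r[2],-w]
        print(str(rows).replace(' ',''))
    print('end',p.round(4),'max',np.abs(np.array(rows)[:,1:]).max(0))
E
python3 - <<'E'
from h import *
p=pose(); print(p)
plan(p,[(.40,-.42,.23,75,10),(.485,.195,.17,159,18)],.0854)
E
```

```text
[ 0.2134883  -0.64032277  0.2313022  18.4351536 ]
[[0.0854,0.0247,-0.015,0.0001,-5.7],[0.0854,0.026,-0.0125,0.0001,-5.7],[0.0854,0.0271,-0.0098,0.0001,-5.6],[0.0854,0.028,-0.0071,0.0001,-5.7],[0.0854,0.0285,-0.0043,0.0002,-5.6],[0.0854,0.0288,-0.0015,0.0001,-5.7],[0.0854,0.0289,0.0013,0.0002,-5.6],[0.0854,0.0286,0.0041,0.0001,-5.7],[0.0854,0.028,0.007,0.0002,-5.6],[0.0854,0.0272,0.0097,0.0001,-5.7]]
[[0.0854,0.0342,-0.0043,0.0033,-4.7],[0.0854,0.0345,-0.0014,0.0033,-4.7],[0.0854,0.0345,0.0014,0.0033,-4.7],[0.0854,0.0342,0.0042,0.0033,-4.7],[0.0854,0.0338,0.007,0.0033,-4.7],[0.0854,0.0331,0.0097,0.0033,-4.7],[0.0854,0.0322,0.0124,0.0034,-4.6],[0.0854,0.0311,0.015,0.0033,-4.7],[0.0854,0.0297,0.0175,0.0034,-4.6],[0.0854,0.0282,0.0198,0.0033,-4.7],[0.0854,0.0265,0.022,0.0034,-4.6],[0.0854,0.0247,0.0241,0.0033,-4.7],[0.0854,0.0226,0.026,0.0034,-4.6],[0.0854,0.0205,0.0278,0.0033,-4.7],[0.0854,0.0181,0.0293,0.0034,-4.6],[0.0854,0.0157,0.0307,0.0033,-4.7],[0.0854,0.0132,0.0319,0.0034,-4.6],[0.0854,0.0106,0.0329,0.0033,-4.7]]
end [  0.485    0.1951   0.17   159.0352] max [3.45e-02 3.29e-02 3.40e-03 4.70e+00]
```

The look-alikes: green plate in the stand at scene (390,205), small loose green plate at (358,231), pink at (353,200), red at (433,227). The one in the stand is chosen: it is the larger green one, and the crop shows its frosted, labelled end at the right, with the label facing the base.

```bash
python3 -m handwheel '[[[0.0854,0.025,-0.015,0,-5.7],[0.0854,0.026,-0.0125,0,-5.7],[0.0854,0.027,-0.01,0,-5.6],[0.0854,0.028,-0.007,0,-5.7],[0.0854,0.0285,-0.004,0,-5.6],[0.0854,0.029,-0.0015,0,-5.7],[0.0854,0.029,0.0015,0,-5.6],[0.0854,0.0285,0.004,0,-5.7],[0.0854,0.028,0.007,0,-5.6],[0.0854,0.027,0.01,0,-5.7]]]'
python3 -m handwheel '[[[0.0854,0.034,-0.0045,0.0033,-4.7],[0.0854,0.0345,-0.0015,0.0033,-4.7],[0.0854,0.0345,0.0015,0.0033,-4.7],[0.0854,0.034,0.004,0.0033,-4.7],[0.0854,0.034,0.007,0.0033,-4.7],[0.0854,0.033,0.01,0.0033,-4.7],[0.0854,0.032,0.0125,0.0033,-4.7],[0.0854,0.031,0.015,0.0033,-4.7],[0.0854,0.03,0.0175,0.0033,-4.7]]]'
python3 -m handwheel '[[[0.0854,0.028,0.02,0.0033,-4.7],[0.0854,0.0265,0.022,0.0033,-4.7],[0.0854,0.0245,0.024,0.0033,-4.7],[0.0854,0.0225,0.026,0.0033,-4.7],[0.0854,0.0205,0.028,0.0033,-4.7],[0.0854,0.018,0.0295,0.0033,-4.7],[0.0854,0.0155,0.031,0.0033,-4.7],[0.0854,0.013,0.032,0.0033,-4.7],[0.0854,0.0105,0.033,0.0033,-4.7],[0.0854,0,0,0,0],[0.0854,0,0,0,0]]]'
python3 - <<'E'
from h import *
np.set_printoptions(precision=4,suppress=True)
st=get_state(); print(pose(st),st['qpos'],st['time'])
W=cam('wrist',st); im=viewer.read_camera('wrist'); cv2.imwrite('pics/wrist1.png',im)
for n in ['plate_center','plate_notch','plate_label','plate','stand']:
    for d in viewer.pinpoint('wrist',n)[:2]: print(n,round(d['confidence'],2),(np.array(d['xy'])*[640,400]).round(1))
E
```

```text
time: 2.98
eef_pos: [0.4016, -0.4191, 0.2315]
tcp_rot: [0.792, 0.611, -0.0, 0.0]
contact_force: [0.3, -0.1, -0.2]
opening: 0.998
finger_force: 0.0
time: 3.73
eef_pos: [0.4431, -0.1114, 0.2019]
tcp_rot: [0.518, 0.855, 0.0, 0.001]
contact_force: [0.0, 0.5, 0.2]
opening: 1.005
finger_force: 0.0
time: 4.65
eef_pos: [0.4846, 0.1964, 0.1717]
tcp_rot: [0.175, 0.985, -0.0, -0.0]
contact_force: [0.2, -0.1, 0.3]
opening: 0.994
finger_force: 0.0
[  0.4846   0.1964   0.1717 159.8129] [ 0.1909  0.0089  2.0015 -0.0002  1.1318 -1.0275] 4.65
plate_center 0.82 [320.5 206. ]
plate_center 0.68 [455.8 162.8]
plate_notch 0.91 [443.7 130. ]
plate_notch 0.71 [284.2 224.8]
plate_label 0.94 [292.2 195.7]
plate_label 0.7 [191.5 170.1]
plate 0.97 [259.9 273.3]
plate 0.79 [317.2 186.6]
stand 0.65 [324.1 172.9]
```

View pics/wrist1.png

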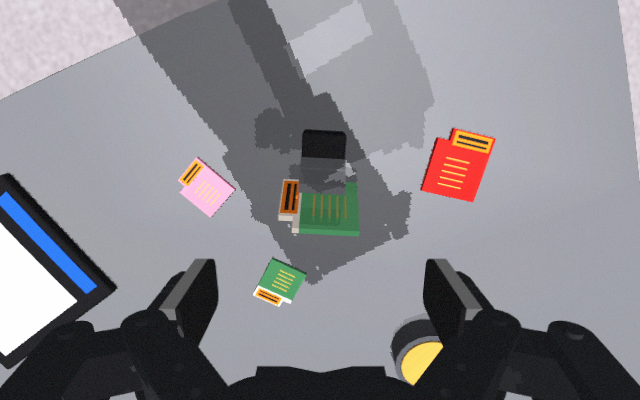

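Run:
```python
from h import *
b=cv2.imread('pics/wrist1.png')[120:245,265:375]; cv2.imwrite('pics/crop1.png',cv2.resize(b,None,fx=5,fy=5,interpolation=2)[:600])
```

```text
(no output)
```

View pics/crop1.png

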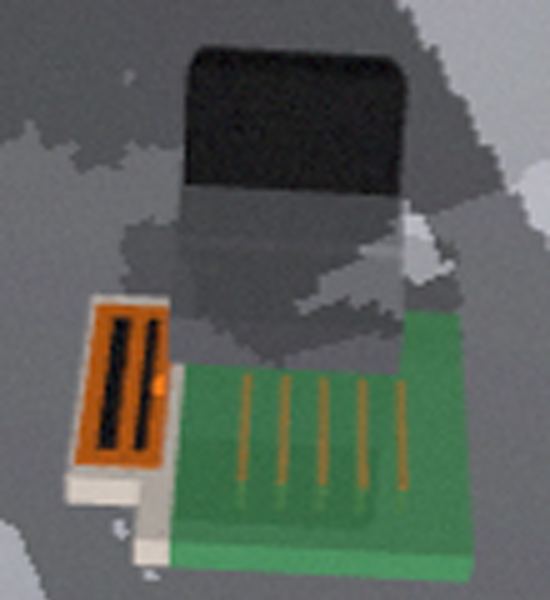

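```bash
cat > fit.py <<'E'
from h import *
from scipy.optimize import least_squares
def Rp(yaw,tilt): return R.from_euler('ZY',[yaw,-tilt]).as_matrix()  # tilt: z leans to -x
E
python3 - <<'E'
from fit import *
np.set_printoptions(precision=4,suppress=True)
st=get_state(); W=cam('wrist',st)
M=np.array([[3,30,0],[3,-30,0],[3,30,39],[3,19,50],[3,-30,50],[-3,-30,50],[-3,19,50],[-3,30,39]])/1000
px=np.array([[92,296],[460,312],[68,475],[137,540],[474,556],[470,580],[134,565],[66,500]])/5+[265,120]
f=lambda v:(proj(W,M@Rp(v[3],v[4]).T+v[:3])-px).ravel()
r=least_squares(f,[.485,.195,.032,2.78,.52]); v=r.x
print(v,np.degrees(v[3:]),r.fun.reshape(-1,2))
g=lambda u:f(np.r_[u[:2],.032,u[2],np.pi/6]); r2=least_squares(g,[.485,.195,2.78]); print(r2.x,np.degrees(r2.x[2]),r2.fun.reshape(-1,2))
# check in other cams
v=np.r_[r2.x[:2],.032,r2.x[2],np.pi/6]
for p,n in (([0,0,.025],'center'),([.0034,.0225,.0195],'label')):
    P=Rp(v[3],v[4])@p+v[:3]; print(n,P,proj(cam('top'),P),proj(cam('scene'),P))
print(pose(st))
E
```

```text
[0.4861 0.1937 0.032  2.7304 0.5195] [156.4397  29.7629] [[ 0.0349 -0.4083]
 [-0.1097  0.2022]
 [-0.2892  0.2696]
 [-0.4151 -0.2932]
 [ 0.1644 -0.128 ]
 [-0.0885  0.1048]
 [ 0.2808 -0.1865]
 [ 0.4273  0.441 ]]
[0.486  0.1937 2.7305] 156.4435916906668 [[ 0.0379 -0.5126]
 [-0.1051  0.0935]
 [-0.2756  0.2967]
 [-0.4059 -0.2325]
 [ 0.1353 -0.0737]
 [-0.1176  0.1282]
 [ 0.293  -0.1567]
 [ 0.4444  0.4399]]
center [0.4975 0.1887 0.0537] [[246.3427 249.1235]] [[388.0929 200.2187]]
label [0.4832 0.1703 0.0506] [[255.6537 256.1781]] [[381.2616 196.5569]]
[  0.4851   0.1938   0.1722 159.5204]
```

Run:
```python
from fit import *
np.set_printoptions(precision=1,suppress=True)
W=cam('wrist'); o=np.array([.486,.1937,0]); M=R.from_euler('Z',156.44,degrees=True).as_matrix()
for r in (50,190,245,325,370):
    px=np.array([290,r])/5+[265,120]
    print(r,[(z,((onz(W,px,z/1e3)-o)@M*1e3)[[0,1]]) for z in (25,30,40,46,48,50)])
print('lip',proj(W,(np.array([.00375,0,.016])@Rp(0,np.pi/6).T+[0,0,.032])@M.T+o)*5-np.array([265,120])*5)
p=np.mean([pose() for _ in range(5)],0); np.set_printoptions(precision=4); print(p)
plan(p,[(.4975,.1887,.10,156.4,3),(.4975,.1887,.030,156.4,4)],.0854)
```

```text
50 [(25, array([42.6, -0.1])), (30, array([43.1, -0. ])), (40, array([44.2,  0.1])), (46, array([44.8,  0.2])), (48, array([45.1,  0.2])), (50, array([45.3,  0.3]))]
190 [(25, array([19.7, -1.4])), (30, array([20.7, -1.3])), (40, array([22.5, -1.1])), (46, array([23.7, -1. ])), (48, array([24. , -0.9])), (50, array([24.4, -0.9]))]
245 [(25, array([10.5, -1.9])), (30, array([11.6, -1.8])), (40, array([13.8, -1.6])), (46, array([15.1, -1.5])), (48, array([15.5, -1.4])), (50, array([16. , -1.4]))]
325 [(25, array([-3.3, -2.7])), (30, array([-1.9, -2.5])), (40, array([ 0.7, -2.3])), (46, array([ 2.3, -2.2])), (48, array([ 2.9, -2.1])), (50, array([ 3.4, -2.1]))]
370 [(25, array([-11.2,  -3.1])), (30, array([-9.7, -3. ])), (40, array([-6.8, -2.7])), (46, array([-5. , -2.6])), (48, array([-4.4, -2.5])), (50, array([-3.8, -2.5]))]
lip [[273.7 370.8]]
[  0.4851   0.1938   0.1722 159.5204]
[[0.0854,-0.0045,-0.0002,0.0241,1.0],[0.0854,-0.0044,-0.0001,0.024,1.1],[0.0854,-0.0045,0.0001,0.0241,1.0]]
[[0.0854,0.0,-0.0,0.0175,0.0],[0.0854,0.0,-0.0,0.0175,0.0],[0.0854,0.0,-0.0,0.0175,0.0],[0.0854,0.0,-0.0,0.0175,0.0]]
end [  0.4975   0.1887   0.03   156.4204] max [0.     0.     0.0175 0.    ]
```

```bash
python3 -m handwheel '[[[0.0854,-0.0045,0,0.024,1],[0.0854,-0.0045,0,0.024,1.1],[0.0854,-0.0045,0,0.024,1],[0.0854,0,0,0.0175,0],[0.0854,0,0,0.0175,0],[0.0854,0,0,0.0175,0],[0.0854,0,0,0.0175,0],[0.0854,0,0,0,0],[0.0854,0,0,0,0]]]'
python3 - <<'E'
from h import *
np.set_printoptions(precision=4,suppress=True)
print(np.mean([pose() for _ in range(3)],0)); im=viewer.read_camera('wrist'); cv2.imwrite('pics/wrist2.png',im)
E
```

```text
time: 5.7
eef_pos: [0.4969, 0.1891, 0.0293]
tcp_rot: [0.204, 0.979, -0.0, -0.001]
contact_force: [-0.1, 0.4, 0.2]
opening: 1.004
finger_force: 0.0
[  0.4969   0.1891   0.0293 156.4604]
```

View pics/wrist2.png

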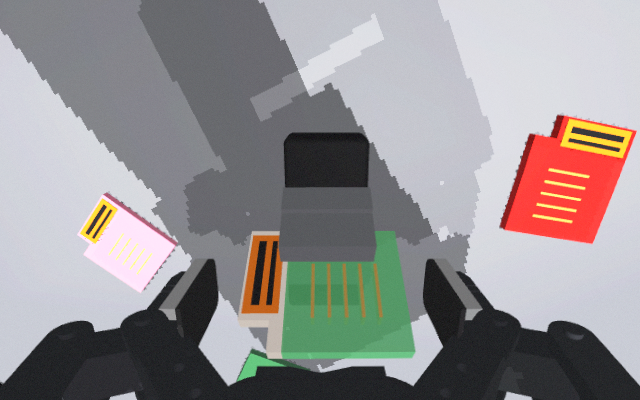

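```bash
python3 - <<'E'
from fit import *
np.set_printoptions(precision=1,suppress=True)
W=cam('wrist'); o=np.array([.486,.1937,0]); M=R.from_euler('Z',156.44,degrees=True).as_matrix()
print(proj(W,np.array([[3.9,0,52.7],[-4.75,0,47.9],[19.7,0,25],[11.6,0,25],[11.6,18,57]])/1e3@M.T+o))
for r in (187,213): print(r,[(z,((onz(W,(325,r),z/1e3)-o)@M*1e3)[0]) for z in (25,35,48,50,53,56)])
E
python3 -m handwheel '[[[0.05,0,0,0,0],[0.05,0,0,0,0],[0.05,0,0,0,0],[0.05,0,0,0,0],[0.05,0,0,0,0],[0.05,0,0,0,0]]]' 40
```

```text
[[317.  248.9]
 [317.1 263.8]
 [317.4 187.9]
 [317.5 205.7]
 [265.8 234.1]]
187 [(25, np.float64(20.095000672240523)), (35, np.float64(22.824257433892438)), (48, np.float64(26.37229122404001)), (50, np.float64(26.918142576370343)), (53, np.float64(27.73691960486596)), (56, np.float64(28.555696633361524))]
213 [(25, np.float64(8.213252432278965)), (35, np.float64(11.745533303503706)), (48, np.float64(16.33749843609578)), (50, np.float64(17.043954610340702)), (53, np.float64(18.10363887170809)), (56, np.float64(19.163323133075526))]
time: 6.25
eef_pos: [0.4987, 0.1901, 0.0317]
tcp_rot: [0.203, 0.979, 0.0, 0.001]
contact_force: [-0.5, -1.4, 6.6]
opening: 0.696
finger_force: 42.8
```

Run:
```python
from h import *
a=cv2.imread('pics/wrist2.png')[183:268,292:365].mean(axis=(1,2)); print([(183+i,int(v)) for i,v in enumerate(a)])
a=cv2.imread('pics/wrist1.png')[152:198,305:316].mean(axis=(1,2)); print([(152+i,int(v)) for i,v in enumerate(a)])
```

```text
[(183, 35), (184, 35), (185, 36), (186, 36), (187, 74), (188, 90), (189, 90), (190, 90), (191, 90), (192, 90), (193, 90), (194, 90), (195, 90), (196, 90), (197, 90), (198, 90), (199, 90), (200, 90), (201, 90), (202, 90), (203, 90), (204, 90), (205, 90), (206, 90), (207, 90), (208, 90), (209, 95), (210, 96), (211, 96), (212, 96), (213, 92), (214, 90), (215, 90), (216, 90), (217, 90), (218, 90), (219, 90), (220, 90), (221, 90), (222, 90), (223, 90), (224, 90), (225, 90), (226, 90), (227, 90), (228, 90), (229, 90), (230, 90), (231, 90), (232, 90), (233, 90), (234, 90), (235, 90), (236, 90), (237, 90), (238, 90), (239, 90), (240, 90), (241, 90), (242, 90), (243, 90), (244, 90), (245, 90), (246, 93), (247, 96), (248, 96), (249, 96), (250, 96), (251, 96), (252, 96), (253, 96), (254, 96), (255, 96), (256, 96), (257, 96), (258, 96), (259, 96), (260, 97), (261, 101), (262, 107), (263, 107), (264, 109), (265, 108), (266, 108), (267, 108)]
[(152, 25), (153, 26), (154, 26), (155, 25), (156, 26), (157, 50), (158, 69), (159, 69), (160, 69), (161, 69), (162, 69), (163, 69), (164, 70), (165, 71), (166, 69), (167, 72), (168, 76), (169, 74), (170, 70), (171, 69), (172, 70), (173, 70), (174, 71), (175, 69), (176, 70), (177, 70), (178, 69), (179, 69), (180, 71), (181, 70), (182, 71), (183, 72), (184, 77), (185, 80), (186, 81), (187, 87), (188, 87), (189, 91), (190, 93), (191, 94), (192, 93), (193, 86), (194, 84), (195, 86), (196, 85), (197, 86)]
```

```bash
python3 -m handwheel '[[[0.05,-0.002,0,-0.0035,0],[0.05,-0.004,0,-0.007,0],[0.05,-0.005,0,-0.0087,0],[0.05,-0.004,0,-0.007,0],[0.05,0,0,-0.01,0],[0.05,0,0,-0.01,0],[0.05,0,0,0,0],[0.05,0,0,0,0],[0.05,0,0,0,0]]]' 40
python3 - <<'E'
from h import *
np.set_printoptions(precision=4,suppress=True)
print(np.mean([pose() for _ in range(3)],0)); im=viewer.read_camera('wrist'); cv2.imwrite('pics/wrist3.png',im)
E
```

```text
time: 7.0
eef_pos: [0.5109, 0.184, 0.076]
tcp_rot: [0.203, 0.979, -0.0, -0.0]
contact_force: [1.2, 0.3, -0.6]
opening: 0.695
finger_force: 43.0
[  0.5109   0.184    0.076  156.5451]
```

View pics/wrist3.png

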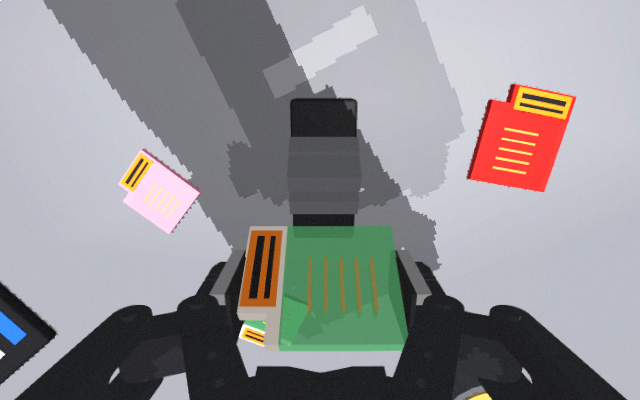

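```bash
cat >> fit.py <<'E'
S0=np.array([.486,.1937,0]); SM=R.from_euler('Z',156.44,degrees=True).as_matrix()
def fitp(W,M,px,v0=(.5,.19,.07,2.73,.52)):
    M=np.array(M)/1e3; px=np.array(px,float)
    r=least_squares(lambda v:(proj(W,M@Rp(v[3],v[4]).T+v[:3])-px).ravel(),v0); v=r.x
    c=Rp(v[3],v[4])@[0,0,.025]+v[:3]
    print('origin s,y,z',((v[:3]-S0)@SM*1e3).round(1),'centre',((c-S0)@SM*1e3).round(1),'world c',c.round(4),'yaw,tilt',np.degrees(v[3:]).round(1),'res',np.abs(r.fun).max().round(1))
    return v
E
python3 - <<'E'
from fit import *
fitp(cam('wrist'),[[3,30,0],[3,-30,0],[3,30,39],[3,19,39],[3,19,50]],[[249,226],[392,226],[238,305.5],[268,306],[280,344]])
p=pose(); print('tcp s,y',((p[:3]-S0)@SM*1e3).round(1))
c=np.array([4.2,52.9]); L=20
pos=lambda t: c+3*np.array([np.cos(t),np.sin(t)])+L*np.array([-np.sin(t),np.cos(t)])
prev=None
for t in range(30,97,6): q=pos(np.radians(t)); print(t,q.round(1),None if prev is None else (q-prev).round(1)); prev=q
E
```

```text
origin s,y,z [-11.9  -2.6  73.6] centre [-23.8  -2.9  95.6] world c [0.509  0.1868 0.0956] yaw,tilt [157.7  28.4] res 10.9
tcp s,y [-26.5  -0.9  75.6]
30 [-3.2 71.7] None
36 [-5.1 70.8] [-1.9 -0.9]
42 [-7.  69.8] [-1.8 -1.1]
48 [-8.7 68.5] [-1.7 -1.3]
54 [-10.2  67.1] [-1.6 -1.4]
60 [-11.6  65.5] [-1.4 -1.6]
66 [-12.9  63.8] [-1.2 -1.7]
72 [-13.9  61.9] [-1.  -1.8]
78 [-14.7  60. ] [-0.8 -1.9]
84 [-15.4  58. ] [-0.6 -2. ]
90 [-15.8  55.9] [-0.4 -2.1]
96 [-16.   53.8] [-0.2 -2.1]
```

Run:
```python
from fit import *
fitp(cam('wrist'),[[3,30,0],[3,-30,0],[3,30,39],[3,19,39],[3,19,50]],[[249,226],[392,226],[238,305.5],[268,306],[266,343]])
fitp(cam('wrist'),[[3,30,0],[3,-30,0],[3,30,39],[3,19,39]],[[249,226],[392,226],[238,305.5],[268,306]])
```

```text
origin s,y,z [-11.6  -2.   75.2] centre [-23.   -2.   97.5] world c [0.5079 0.1864 0.0975] yaw,tilt [156.5  27. ] res 4.0
origin s,y,z [-12.2  -1.9  74.6] centre [-22.4  -1.9  97.4] world c [0.5073 0.1865 0.0974] yaw,tilt [156.9  24.2] res 2.9
```

```bash
python3 -m handwheel '[[[0.05,0.008,0,0,0],[0.05,0.009,0,0,0],[0.05,0.008,0,0,0],[0.05,0,0,0.008,0],[0.05,0,0,0.008,0],[0.05,0,0,0.006,0],[0.05,0,0,0.002,0],[0.05,0,0,0,0]]]' 25
python3 -m handwheel '[[[0.05,0,0,0.002,0],[0.05,0,0,0.002,0],[0.05,-0.002,0,0.001,0],[0.05,-0.002,0,0.001,0],[0.05,0,0,0,0]]]' 25
python3 - <<'E'
from h import *
np.set_printoptions(precision=4,suppress=True)
print(np.mean([pose() for _ in range(3)],0)); im=viewer.read_camera('wrist'); cv2.imwrite('pics/wrist4.png',im)
E
```

```text
time: 7.72
eef_pos: [0.4877, 0.1937, 0.0509]
tcp_rot: [0.203, 0.979, -0.0, -0.001]
contact_force: [-0.3, -0.0, -0.2]
opening: 0.689
finger_force: 43.1
time: 8.13
eef_pos: [0.4895, 0.1935, 0.047]
tcp_rot: [0.204, 0.979, 0.0, -0.005]
contact_force: [-9.4, 3.6, 10.4]
opening: 0.693
finger_force: 43.1
[  0.4895   0.1935   0.047  156.4652]
```

View pics/wrist4.png

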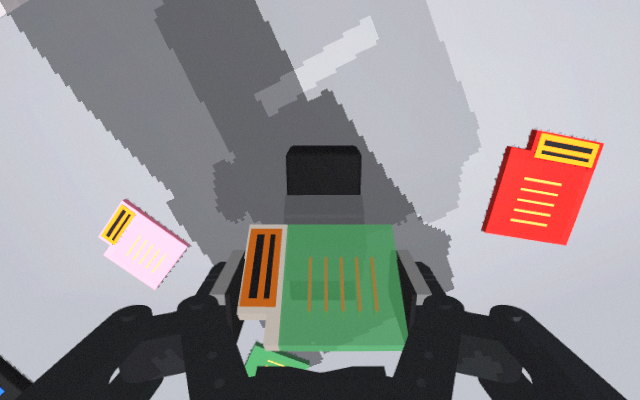

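```bash
python3 -m handwheel '[[[0.05,-0.002,0,0.001,0],[0.05,-0.002,0,0.001,0],[0.05,-0.002,0,0.0015,0],[0.05,-0.0015,0,0.0015,0],[0.05,-0.0015,0,0.0015,0],[0.05,0,0,0,0]]]' 20
python3 -m handwheel '[[[0.05,-0.001,0,0.0015,0],[0.05,-0.001,0,0.002,0],[0.05,-0.001,0,0.002,0],[0.05,-0.001,0,0.002,0],[0.05,0,0,0,0]]]' 20
python3 - <<'E'
from h import *
np.set_printoptions(precision=4,suppress=True)
print(np.mean([pose() for _ in range(3)],0)); im=viewer.read_camera('wrist'); cv2.imwrite('pics/wrist5.png',im)
E
```

```text
time: 8.68
eef_pos: [0.4983, 0.1894, 0.04]
tcp_rot: [0.204, 0.979, -0.0, -0.003]
contact_force: [-7.8, 3.1, 6.8]
opening: 0.696
finger_force: 36.5
time: 9.1
eef_pos: [0.5034, 0.1873, 0.0328]
tcp_rot: [0.203, 0.979, -0.0, -0.001]
contact_force: [-4.8, 0.8, 5.9]
opening: 0.696
finger_force: 33.1
[  0.5034   0.1873   0.0328 156.5376]
```

View pics/wrist5.png

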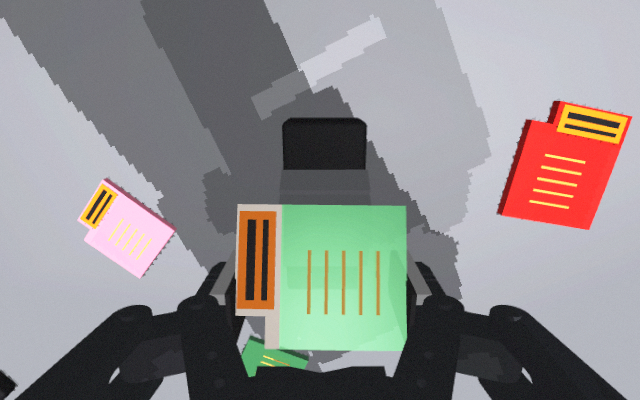

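Run:
```python
from fit import *
v=fitp(cam('wrist'),[[3,30,0],[3,-30,0],[3,30,39],[3,19,39],[3,19,50],[3,-30,50]],[[236.5,205],[406.5,206],[235.5,316],[265.5,316],[265,348],[407,351]],(.5,.19,.06,2.73,1.3))
p=pose(); print(((p[:3]-S0)@SM*1e3).round(1))
```

```text
origin s,y,z [14.2 -1.9 53.4] centre [-9.1 -1.7 62.3] world c [0.495  0.1916 0.0623] yaw,tilt [155.8  69.1] res 1.1
[-18.5  -1.1  32.8]
```

```bash
python3 -m handwheel '[[[0.05,-0.001,0,0.002,0],[0.05,-0.001,0,0.002,0],[0.05,0,0,0.002,0],[0.05,0,0,0.002,0],[0.05,0,0,0.002,0],[0.05,0,0,0.001,0],[0.05,0,0,0,0],[0.05,0,0,0,0]]]' 20
python3 - <<'E'
from h import *
np.set_printoptions(precision=4,suppress=True)
print(np.mean([pose() for _ in range(3)],0)); im=viewer.read_camera('wrist'); cv2.imwrite('pics/wrist6.png',im)
E
```

```text
time: 9.82
eef_pos: [0.5067, 0.186, 0.0226]
tcp_rot: [0.203, 0.979, -0.0, 0.0]
contact_force: [-1.7, -1.7, 6.8]
opening: 0.696
finger_force: 31.7
[  0.5067   0.186    0.0226 156.5765]
```

View pics/wrist6.png

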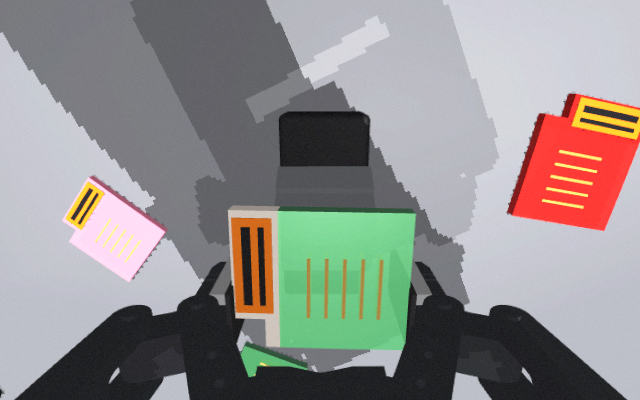

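```bash
cat >> fit.py <<'E'
def corners(im):
    """bright-face green glass: 4 corners of the label face without the frosted end (y -30..14, z 0..50)"""
    h=cv2.cvtColor(im,cv2.COLOR_BGR2HSV); m=cv2.inRange(h,(50,60,60),(80,255,255)); m=cv2.morphologyEx(m,cv2.MORPH_OPEN,np.ones((7,7)))
    n,l,s,_=cv2.connectedComponentsWithStats(m); i=1+np.argmax(s[1:,4]); c=max(cv2.findContours((l==i).astype('u1'),0,1)[0],key=cv2.contourArea)
    return s[i],cv2.approxPolyDP(c,4,True)[:,0]
E
python3 - <<'E'
from fit import *
for n in (5,6): 
    im=cv2.imread(f'pics/wrist{n}.png'); print(*[str(a.tolist()) for a in corners(im)]); print([tuple(im[r,350]) for r in range(203,216,2)] )
fitp(cam('wrist'),[[3,30,0],[3,-30,0],[3,30,39],[3,19,39],[3,19,50],[3,-30,50]],[[230,212],[413.5,213],[231,318],[267,318],[266,346],[405.5,349]],(.5,.19,.06,2.73,1.5))
p=pose(); print(((p[:3]-S0)@SM*1e3).round(1))
E
```

```text
[242, 204, 165, 173, 18238] [[282, 204], [279, 349], [265, 349], [263, 340], [249, 338], [242, 352], [248, 376], [255, 375], [263, 354], [304, 368], [307, 356], [292, 349], [402, 350], [405, 206]]
[(np.uint8(82), np.uint8(78), np.uint8(78)), (np.uint8(123), np.uint8(167), np.uint8(105)), (np.uint8(137), np.uint8(200), np.uint8(118)), (np.uint8(139), np.uint8(202), np.uint8(116)), (np.uint8(138), np.uint8(200), np.uint8(115)), (np.uint8(141), np.uint8(202), np.uint8(119)), (np.uint8(141), np.uint8(202), np.uint8(118))]
[278, 207, 138, 143, 17399] [[280, 207], [280, 346], [403, 349], [415, 213], [393, 208]]
[(np.uint8(88), np.uint8(83), np.uint8(83)), (np.uint8(89), np.uint8(85), np.uint8(84)), (np.uint8(71), np.uint8(82), np.uint8(62)), (np.uint8(59), np.uint8(81), np.uint8(48)), (np.uint8(61), np.uint8(83), np.uint8(51)), (np.uint8(162), np.uint8(224), np.uint8(136)), (np.uint8(157), np.uint8(224), np.uint8(136))]
origin s,y,z [12.9 -2.  53.5] centre [-12.   -1.7  55.7] world c [0.4977 0.1905 0.0557] yaw,tilt [155.7  85. ] res 3.1
[-22.1  -1.3  22.6]
```

```bash
python3 -m handwheel '[[[0.05,0,0,0.0015,0],[0.05,0,0,0,0],[0.05,0,0,0,0]]]' 20
python3 -m handwheel '[[[0.05,0,0,0,0],[0.05,0,0,0,0],[0.05,0,0,0,0],[0.05,0,0,-0.006,0],[0.05,0,0,-0.012,0],[0.05,0,0,-0.015,0],[0.05,0,0,-0.015,0],[0.05,0,0,-0.012,0],[0.05,0,0,-0.006,0],[0.05,0,0,0,0]]]' 60
python3 - <<'E'
from fit import *
np.set_printoptions(precision=4,suppress=True)
p=np.mean([pose() for _ in range(3)],0); print(p,get_state()['qpos'])
im=viewer.read_camera('wrist'); cv2.imwrite('pics/wrist7.png',im); print(*[str(a.tolist()) for a in corners(im)])
for n in ('plate_label','plate_notch','plate_center'): print(n,[(round(d['confidence'],2),(np.array(d['xy'])*[640,400]).round(1)) for d in viewer.pinpoint('wrist',n)[:2]])
plan(p,[(.466,-.149,.087,18.4,20)],.05)
E
```

```text
time: 10.12
eef_pos: [0.5069, 0.186, 0.0212]
tcp_rot: [0.203, 0.979, -0.0, 0.001]
contact_force: [-1.9, -1.4, 6.3]
opening: 0.691
finger_force: 32.0
time: 10.95
eef_pos: [0.5072, 0.1867, 0.0879]
tcp_rot: [0.203, 0.979, 0.001, 0.002]
contact_force: [-0.6, 1.2, -0.9]
opening: 0.682
finger_force: 64.2
[  0.5072   0.1867   0.0879 156.5386] [ 0.1648  0.157   2.0146  0.      0.9657 -0.9965]
[278, 207, 138, 143, 17261] [[280, 207], [280, 346], [402, 349], [415, 226], [412, 210]]
plate_label [(0.71, array([251.9, 266.1])), (0.69, array([257.5, 334.7]))]
plate_notch [(0.94, array([489.8,  96.3])), (0.92, array([130.3, 190.9]))]
plate_center [(0.93, array([276.8, 317.2])), (0.89, array([319.5, 281.9]))]
[[0.05,-0.0048,-0.0162,0.0,6.9],[0.05,-0.0067,-0.0155,0.0,6.9],[0.05,-0.0085,-0.0146,0.0001,6.9],[0.05,-0.0102,-0.0135,0.0,6.9],[0.05,-0.0118,-0.0121,0.0001,6.9],[0.05,-0.0131,-0.0107,0.0,6.9],[0.05,-0.0143,-0.009,0.0001,6.9],[0.05,-0.0153,-0.0072,0.0,6.9],[0.05,-0.0161,-0.0053,0.0001,6.9],[0.05,-0.0166,-0.0034,0.0,6.9],[0.05,-0.0169,-0.0013,0.0001,6.9],[0.05,-0.0169,0.0007,0.0,6.9],[0.05,-0.0167,0.0027,0.0001,6.9],[0.05,-0.0162,0.0047,0.0,6.9],[0.05,-0.0155,0.0066,0.0001,6.9],[0.05,-0.0146,0.0085,0.0,6.9],[0.05,-0.0135,0.0101,0.0001,6.9],[0.05,-0.0122,0.0117,0.0,6.9],[0.05,-0.0108,0.0131,0.0001,7.0],[0.05,-0.009,0.0143,0.0,6.9]]
end [ 0.466  -0.149   0.087  18.4386] max [0.0169 0.0162 0.0001 7.    ]
```

```bash
python3 -m handwheel '[[[0.05,-0.005,-0.016,0,6.9],[0.05,-0.0065,-0.0155,0,6.9],[0.05,-0.0085,-0.0145,0,6.9],[0.05,-0.01,-0.0135,0,6.9],[0.05,-0.012,-0.012,0,6.9],[0.05,-0.013,-0.0105,0,6.9],[0.05,-0.0145,-0.009,0,6.9],[0.05,-0.0155,-0.007,0,6.9],[0.05,-0.016,-0.0055,0,6.9],[0.05,-0.0165,-0.0035,0,6.9]]]' 60
python3 -m handwheel '[[[0.05,-0.017,-0.0015,0,6.9],[0.05,-0.017,0.0005,0,6.9],[0.05,-0.0165,0.0025,0,6.9],[0.05,-0.016,0.0045,0,6.9],[0.05,-0.0155,0.0065,0,6.9],[0.05,-0.0145,0.0085,0,6.9],[0.05,-0.0135,0.01,0,6.9],[0.05,-0.012,0.0115,0,6.9],[0.05,-0.011,0.013,0,7],[0.05,-0.009,0.0145,0,6.9],[0.05,0,0,0,0],[0.05,0,0,0,0]]]' 60
python3 - <<'E'
from fit import *
np.set_printoptions(precision=4,suppress=True)
print(np.mean([pose() for _ in range(3)],0),get_state()['qpos'])
im=viewer.read_camera('wrist'); cv2.imwrite('pics/wrist8.png',im); cv2.imwrite('pics/top8.png',viewer.read_camera('top'))
for k in (7,8):
    im=cv2.imread(f'pics/wrist{k}.png').astype(int); g=(im[...,1]-im[...,2]>40)&(im[...,1]>130)
    g[350:]=0; m=cv2.morphologyEx(g.astype('u1'),cv2.MORPH_CLOSE,np.ones((9,9))); m=cv2.morphologyEx(m,cv2.MORPH_OPEN,np.ones((9,9)))
    n,l,s,_=cv2.connectedComponentsWithStats(m); i=1+np.argmax(s[1:,4]); c=max(cv2.findContours((l==i).astype('u1'),0,1)[0],key=cv2.contourArea)
    print(k,s[i],cv2.approxPolyDP(c,3,True)[:,0].tolist())
print([(n,round(d['confidence'],2),(np.array(d['xy'])*[640,400]).round(1)) for n in ('plate_label','plate_center','pad','pad_stripe') for d in viewer.pinpoint('top',n)[:3]])
E
```

```text
time: 11.98
eef_pos: [0.4846, 0.0182, 0.0846]
tcp_rot: [0.724, 0.69, -0.001, -0.001]
contact_force: [0.5, 0.0, -0.9]
opening: 0.682
finger_force: 64.2
time: 12.98
eef_pos: [0.4635, -0.1484, 0.0848]
tcp_rot: [0.987, 0.16, -0.001, -0.001]
contact_force: [0.2, -0.0, -0.9]
opening: 0.683
finger_force: 64.2
[ 0.4635 -0.1484  0.0848 18.4568] [-0.5189  0.0497  2.1394  0.0004  0.9543  0.7295]
7 [  278   212   138   138 17795] [[278, 212], [280, 346], [401, 349], [415, 214]]
8 [  278   212   137   138 17786] [[278, 212], [280, 346], [401, 349], [414, 214]]
[('plate_label', 0.93, array([291.5, 212.1])), ('plate_label', 0.76, array([181.6, 247.9])), ('plate_label', 0.75, array([301.1, 281.1])), ('plate_center', 0.95, array([193.9, 237.8])), ('plate_center', 0.75, array([285.1, 213.9])), ('plate_center', 0.72, array([298.3, 264.6])), ('pad', 0.84, array([409.2, 256.9])), ('pad_stripe', 0.6, array([374.4, 266.7]))]
```

Run:
```python
from fit import *
W=cam('wrist')
v=fitp(W,[[3,14,0],[3,-30,0],[3,-30,50],[3,14,50]],[[278.5,212],[415,213.5],[402.5,349.5],[280,346.5]],(.47,-.14,.12,.3,1.5))
M=Rp(v[3],v[4]); print('x axis',M[:,0].round(3),'y yaw',np.degrees(np.arctan2(M[1,1],M[0,1])).round(1),'angle',np.degrees(np.arccos(M[2,0])).round(1))
S=cam('scene'); im=viewer.read_camera('scene')
q=proj(S,np.array([[3,-30,0],[3,30,0],[3,30,39],[3,-30,50]])/1e3@M.T+v[:3]); print(q.round(1))
for n in ('plate','plate_label','plate_center'): print(n,[(round(d['confidence'],2),(np.array(d['xy'])*[640,400]).round(1)) for d in viewer.pinpoint('scene',n)[:5]])
x0,y0,x1,y1=*q.min(0).astype(int)-4,*q.max(0).astype(int)+5; im=im.astype(int)
g=(im[...,1]-im[...,2]>30); o=(im[...,2]-im[...,0]>60); w=(im.min(2)>150)
for r in range(y0,y1): print(r,''.join('G' if g[r,c] else 'O' if o[r,c] else 'W' if w[r,c] else '.' for c in range(x0,x1)))
```

```text
origin s,y,z [-144.6  297.4  117. ] centre [-125.8  313.7  118.8] world c [ 0.4759 -0.1441  0.1188] yaw,tilt [17.3 85.9] res 0.7
x axis [0.068 0.021 0.997] y yaw 107.3 angle 4.1
[[253.4 166.7]
 [276.7 165.1]
 [275.8 155.3]
 [253.1 154.1]]
plate [(0.7, array([355.1, 230.1])), (0.68, array([358.5, 197.1])), (0.64, array([267., 168.])), (0.58, array([439.1, 228.9]))]
plate_label [(0.82, array([274. , 161.2])), (0.73, array([353.7, 235.7])), (0.72, array([440.3, 219.7])), (0.66, array([353.2, 193. ]))]
plate_center [(0.89, array([434.6, 225.2])), (0.71, array([356.4, 228.4])), (0.65, array([352.8, 200.7])), (0.62, array([264.2, 158.3]))]
150 ........WWWWWWWWWWWWWWWW........
151 ........WWWWWWWWWWWWWWWWW.......
152 .......WWWWWWWWWWWWWWWWWWW......
153 ......WWWWWWWWWWW.GGGWWWWW......
154 .....GGGGGGGGGGGGGGGG..WWWW.....
155 .....GGGGGGGGGGGGGGGGG.WWW......
156 .....GGGGGGGGGGGGGGGGGOOOOO.....
157 .....GGGGGGGGGGGGGGGGGOOOOOO....
158 .....GGGGGGGGGGGGGGGGG.OOOOO....
159 .....GGGGGGGGGGGGGGGGG.OOOOO....
160 .....GGGGGGGGGGGGGGGGG.OOOOO....
161 .....GGGGGGGGGGGGGGGGG.OOOOO....
162 .....GGGGGGGGGGGGGGGGG.OOOOO....
163 .....GGGGGGGGGGGGGGGGG.OOOOO....
164 .....GGGGGGGGGGGGGGGGG.OOOOO....
165 .....GGGGGGGGGGGGGGGGG..........
166 .....GGGGGGGGGGGGGGGG...........
167 ......G.........................
168 ................................
169 ................................
170 ................................
```

```bash
python3 -c "
from plant import *
print(sign_off(), get_state()['time'])"
```

```text
the job is handed in; nothing more can be done
the job is handed in; nothing more can be done
```

The job is handed in, with no verdict returned yet: the gripper holds the plate with about 64 N, label face up and about 4° off level. Its centre is about 119 mm above the bench and within about 3 mm of the pad's middle. The frosted end points at the blue stripe, within about 1°.

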